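Unlatch the filter cover and push it off its seat

ROBOT

A 7-joint arm with a two-finger parallel gripper is mounted at the origin on a cart in front of the work surface, level with it; the furniture and walls round the work are solid. World frame = base frame: x ahead of the robot, y to its left, z up, the work surface at z = 0. Lengths are in mm, angles in degrees, forces in N, time in s.
With the tool pointing down it reaches from about 400 to 875 mm from the base axis. Payload 4.4 kg.
Tool frame: the origin (TCP) lies on the front face of the gripper's body, between the roots of the fingers; the fingertips stand 73 mm ahead of it and the grasp point (between the pads) lies 54 mm ahead of it; z points along the fingers, y is the line along which they close (so a half turn about z gives the same grasp; the last joint's range is limited). The gripper opens to 85 mm and grips with 20 to 120 N. Pads are 22 mm wide; open, the fingers measure 114 mm over their backs; the gripper's body (76 mm by 85 mm) begins 54 mm behind the grasp point. The pads swing forward as they close: fully open they stand 13 mm farther back than shut.
Start: joints at [-3.77, 36.005, 2.206, 86.941, -1.547, 57.084, -1.146], TCP at [650.013, 0.024, 303.913] pointing down, gripper open.
Joint ranges: [-175.42, 175.42], [-21.48, 121.26], [-71.46, 75.88], [10.55, 141.38], [-63.04, 243.04], [13.31, 113.54], [-168.57, 168.57]. Speed limits (degrees/s): [147.25, 147.25, 180, 180, 180, 180, 180].

INTERFACE

Orientations are given as a 3x3 rotation matrix whose columns are the frame's x, y, z axes.
In Python, from workcell import sensors, eyes, order gives the robot as it stands.
- The arm moves only by the tool move_arm, never from a script. Its argument "increments" is one flat list of numbers, 7 for each row, row after row: the shift along the tool's x, y, z in units of 40 mm (1.0 is 40 mm), then the turn, a rotation vector about the tool's x, y, z in units of 6 degrees (1.0 is 6 degrees), then the closure, from -1 (fully open) to 1 (shut). In form: [x, y, z, ax, ay, az, fingers, x, y, z, ax, ay, az, fingers, ...]. A call has exactly 8 rows; each row is the pose to reach, as a shift and turn from the pose commanded when the call began, along the tool's axes at that moment; what a row does not reach only later rows make up. A row lasts 1/12 s, in which the tool goes at most 41.7 mm and 7.16 degrees, less where a joint would pass 70% of its speed; a pose out of reach is approached as far as the arm can. A call with a gripper value outside its range is refused whole. The fingers move at their own pace and stop on an object; "grip_force" is the grip in N (left out, the last holds). Time passes only in rows, so rows that repeat a pose let the fingers close, or fill a call up. It gives the time, the measured TCP pose, the force, the opening and the grip force at its end, in the units of the state.
- sensors.read_state(): the state, without advancing time (a new reading comes with each control period).
- eyes.get_image(name): name is "scene" or "side" or "wrist"; returns a dict with "pixels" (480x640x3 uint8, red, green, blue), "fx", "fy", "cx", "cy" (pixels), "eye" and "attitude" of the camera in the world. Camera axes: x right, y down, z forward; pixel columns grow to the right and rows downward; lengths in mm; the calibration is good to about 2 mm. The wrist camera is an equidistant fisheye: a pixel r from the principal point sees the ray r / f radians off the axis. A picture is of the moment at which its call begins. There is no depth.
- order.finish_job(): hands the job in; it is judged then, once.
The state is a dict: "clock": time; "q": joint angles; "joint_vel": joint speeds; "joint_torque": joint torques, N m; "tool_pos": TCP position; "tool_rot": TCP orientation; "ft_force": force on the tool from outside, world axes, zero at the start; "torque": the same for the moment, N m; "gripper_width": finger opening in mm; "finger_force": force on a finger pad.
Only numpy, scipy, OpenCV 4.12 (cv2) and the standard library are available. Lean on these libraries where they do the work, as an engineer would, in place of code of your own. Each camera call takes 0.05 s, during which the arm holds its last target. There are 200 camera calls.

TASK

Open the filter box, the one with the louvred cover, for a filter change: press its snap tab down until the cover springs free, then push the cover along its rails away from the tab until the filter opening is completely uncovered, and leave the cover lying flat on the box's parking deck. Only press and push with the fingertips: do not grip or lift the cover. Leave the box with the plain cover shut, its tab unpressed, and do not shift the things standing around.

Things in the scene. Friction and masses are not known exactly. Their poses are not given: they have to be found in the camera images.
- filter_box: Filter box: its cover has five louvre bars; two brass hose barbs at the far end. Fixed, 244 (x) x 100 (y) mm. Origin: centre of its underside; z up; +x runs away from the robot, from snap tab to parking deck. Seat and deck: one level, 45 mm up. Rails 10.5 mm high along both sides, lips over the seat. Spring housings 9 mm high at x -84 to -72, y +-(19 to 33) mm.
- filter_tab (a joint): Travel of the filter box's snap tab in m: 0 up, grows as it is pressed straight down, stop at 0.008. Sprung: 2.4 N to start, 4.8 N at the stop; from about 0.005 the cover is free. It comes back up when let go.
- filter_tab_top (a point): Centre of the top of the filter box's snap tab, a black thumb pad 28 (x) x 30 (y) mm, at (-104, 0, 57) mm of the box; 49 mm above the worktop when fully pressed. Axes as the box's.
- filter_cover: Louvred cover of the filter box. Loose, grey, 70 g, plate 72 x 72 x 6 mm plus a 30 mm wide tongue reaching 17 mm further to -x. Origin: centre of the plate's underside, seated at about (-25, 0, 45) mm of the box; axes as the box's. The tab's tooth locks it; once freed, springs shove it 14 mm in +x. Then it slides freely in +x (under 1 N) up to the end stop.
- filter_rib (a point): Middle of the -x face of the push rib on the louvred cover: upright, 52 mm wide (y), 8 mm thick, at the plate's -x edge, from 6 to 24 mm above the cover's underside; this point is 36 mm to -x of the cover's origin and 16 mm above its underside. Pushed here in +x the cover slides. Axes as the cover's.
- filter_rib_back: Far (+x) face and the two ends of the same push rib on the louvred cover, part of the cover; its origin is the cover's. A finger presses here only when the rib is gripped, which is not wanted.
- microscope: The big inverted microscope, fixed at the left of the worktop (y above about 0.38, x above about 0.33), far taller than the work: swing the arm clear of it. Origin: centre of its foot.
- filter_opening (a point): Centre of the filter opening at seat level, at (-25, 0, 45) mm of the filter box. The opening is 58 (x) x 56 (y) mm. It is wholly clear, of the tongue too, when the cover's origin is past x = +57 mm of the box. Axes as the box's.
- filter_stop (a point): Foot of the end stop's inner face, at (112, 0, 45) mm of the filter box; the stop is 10.5 mm high. The cover's +x edge (36 mm ahead of its origin) meets it when the cover's origin is at x = +76 mm of the box. Axes as the box's.
- terminal_box: Terminal box, a bystander of like build: plain cover, three black glands at the far end. Fixed, 244 (x) x 100 (y) mm. Origin: centre of its underside; z up; +x runs away from the robot, from snap tab to parking deck. Seat and deck: one level, 45 mm up. Rails 10.5 mm high along both sides, lips over the seat. Spring housings 9 mm high at x -84 to -72, y +-(19 to 33) mm.
- terminal_tab (a joint): Travel of the terminal box's snap tab in m: 0 up, grows as it is pressed straight down, stop at 0.008. Sprung: 2.4 N to start, 4.8 N at the stop; from about 0.005 the cover is free. It comes back up when let go.
- terminal_tab_top (a point): Centre of the top of the terminal box's snap tab, a black thumb pad 28 (x) x 30 (y) mm, at (-104, 0, 57) mm of the box; 49 mm above the worktop when fully pressed. Axes as the box's.
- terminal_cover: Plain smooth cover of the terminal box, of the same build as the louvred one. Origin: centre of its plate's underside. It must stay shut.
- objective_case: Upright round jar with a black cap, 36 mm across, 54 mm high, loose, between the two boxes. Origin: centre of its underside. A bystander.
- dish_a: Clear flat culture dish, 58 mm across, 15 mm high, loose, at the left. Origin: centre of its underside. A bystander.
- usb_stick: Black USB stick, 51 x 18 x 9 mm, loose, at the front left. Origin: centre of its underside. A bystander.
- cap_box: White oblong box, 85 x 30 x 19 mm, loose, at the right. Origin: centre of its underside. A bystander.
- forceps_a: Steel forceps, 119 mm long, loose, at the right. Origin: centre of its underside. A bystander.

How it is judged:
By the outcome, as a careful person would: the job done as asked, in the order asked, and still so for the second after the job is handed in, with the robot touching nothing.
It also fails if it takes over 40 s, if anything falls off the work surface, if the arm or the gripper's body presses on something with over 40 N, if the wrist force passes 120 N, or if a joint passes its speed limit or range.

## Working session

There is one attempt and no reset: what is moved stays moved. The work goes in short steps, Python scripts to look and compute and a tool call to move; the robot and the scene stay as the last step left them, time stands still between calls to the robot, and variables do not carry over. Pictures are saved under pics/ and viewed, at most 10 in all, crops included, and the job is handed in when it is done.

Besides the shell and the picture viewer there is one more tool, called after "Call:" by a JSON object that holds its "api" and its "payload", one argument or row to a line. move_arm: Moves the arm, as the interface text tells. Its arguments: {"type":"object","properties":{"increments":{"type":"array","items":{"type":"number"}},"grip_force":{"type":"number"}},"required":["increments"]}

```bash
mkdir -p pics; cat > h.py <<'E'
import numpy as np, cv2
from workcell import sensors, eyes, order
def snap(n,f):
    im=eyes.get_image(n); cv2.imwrite(f'pics/{f}.png',im['pixels'][:,:,::-1]); np.save(f'pics/{f}.npy',im,allow_pickle=True); return im
def load(f): return np.load(f'pics/{f}.npy',allow_pickle=True).item()
def ray(im,u,v,fish=False):
    a=(u-im['cx'])/im['fx'];b=(v-im['cy'])/im['fy']
    if fish:
        r=np.hypot(a,b); d=np.array([a/r*np.sin(r),b/r*np.sin(r),np.cos(r)]) if r>1e-9 else np.array([0,0,1.])
    else: d=np.array([a,b,1.])
    return np.array(im['eye']),np.array(im['attitude'])@d
def onz(im,u,v,z,fish=False):
    o,d=ray(im,u,v,fish); return o+d*(z-o[2])/d[2]
def proj(im,p,fish=False):
    c=np.array(im['attitude']).T@(np.array(p)-np.array(im['eye']))
    if fish:
        t=np.arctan2(np.hypot(c[0],c[1]),c[2]);n=np.hypot(c[0],c[1]);a,b=c[0]/n*t,c[1]/n*t
    else: a,b=c[0]/c[2],c[1]/c[2]
    return im['fx']*a+im['cx'],im['fy']*b+im['cy']
E
python3 - <<'E'
from h import *
np.set_printoptions(precision=3,suppress=True)
for n in ['scene','side','wrist']:
    i=snap(n,n+'0'); print(n,i['fx'],i['cx'],i['cy'],np.array(i['eye']),np.array(i['attitude']).tolist())
print(sensors.read_state())
E
```

```text
scene 616.9168885837377 313.71518159844936 241.9803314719772 [-323.462  616.257 1040.381] [[-0.504861956706053, -0.5971062784132893, 0.623360647579206], [-0.8631520625693632, 0.35682974125247185, -0.35726888003288], [-0.009106127233344499, -0.7184264945261454, -0.6955432771651846]]
side 577.5717625611518 312.34888191358095 248.77272968863247 [ 235.987 -672.586 1125.091] [[0.931837248273824, -0.2776677882669776, 0.23362350499980236], [-0.3626377307543242, -0.7359096470245796, 0.5717786876489126], [0.013161267523381133, -0.6175253766243809, -0.7864408371022543]]
wrist 371.64829954431775 321.39634736214305 240.34961470742005 [649.728  83.236 373.1  ] [[0.999999103228405, 0.00016192598602866748, -0.0013294067692749803], [-0.00027485434917554855, -0.9467182855212153, -0.3220627459282663], [-0.0013107240250658733, 0.3220628225047768, -0.9467173920250882]]
{'clock': 0.15, 'q': array([-3.769, 36.047,  2.203, 86.983, -1.545, 57.083, -1.146]), 'joint_vel': array([-0.003, -0.161, -0.038, -0.244, -0.053, -0.081, -0.018]), 'joint_torque': array([  0.002, -56.38 ,   1.228, -19.365,   0.011,   0.007,  -0.   ]), 'tool_pos': array([649.632,   0.018, 303.197]), 'tool_rot': array([[-0.   ,  1.   , -0.001],
       [ 1.   ,  0.   , -0.   ],
       [-0.   , -0.001, -1.   ]]), 'ft_force': array([-0.34 , -0.249, -0.168]), 'torque': array([-0.009, -0.031, -0.037]), 'finger_force': 0.0, 'gripper_width': 85.60734777639884}
```

View pics/scene0.png

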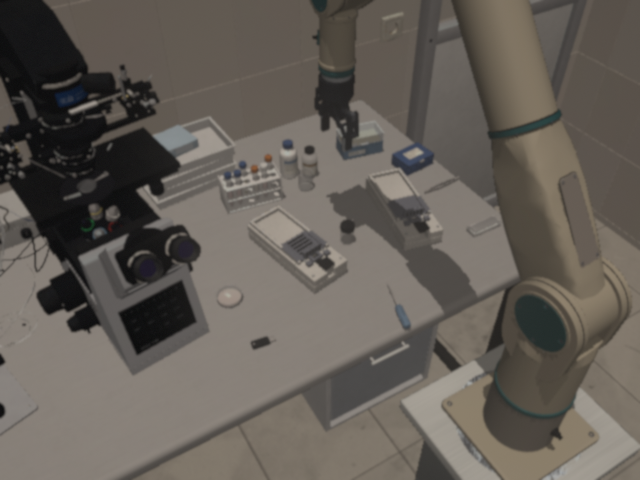

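View pics/wrist0.png

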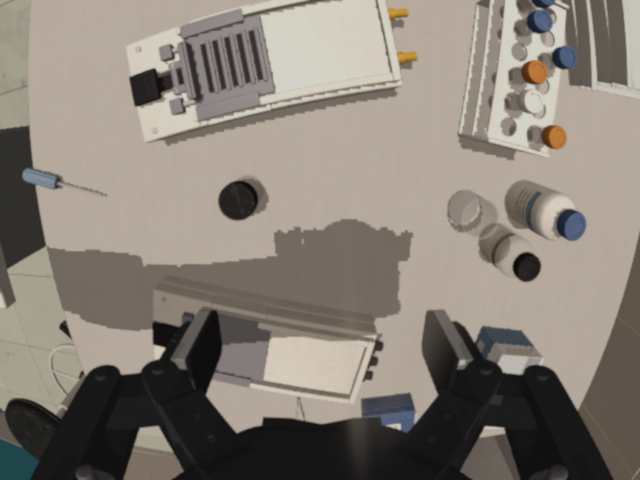

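The wrist view shows the filter box (louvres, brass barbs) at the upper left: tab pad near (146,87), louvred cover near (230,60), barbs near (400,13) and (407,57). The terminal box is at the lower left, and the jar's at (238,200).

```bash
python3 - <<'E'
from h import *
def dark(im,win,fish,th=45,z=57):
    x0,y0,x1,y1=win; p=im['pixels'][y0:y1,x0:x1].max(2)
    m=(p<th).astype(np.uint8); n,l,s,c=cv2.connectedComponentsWithStats(m)
    k=1+np.argmax(s[1:,4]); rr=cv2.minAreaRect(np.argwhere(l==k)[:,::-1].astype(np.float32)); 
    u,v=rr[0][0]+x0,rr[0][1]+y0; print(s[k],c[k]+[x0,y0],rr); print(onz(im,u,v,z,fish))
w=load('wrist0'); dark(w,(120,55,200,120),True)
s=load('scene0'); dark(s,(305,250,350,280),False)
# brass barbs
b=w['pixels'].astype(int); m=((b[:,:,0]-b[:,:,2]>70)).astype(np.uint8); m[:, :380]=0; m[:,425:]=0; m[100:]=0
n,l,st,c=cv2.connectedComponentsWithStats(m); print(st[1:],c[1:])
for u,v in [(128,45),(148,139),(400,85),(387,0)]: print(u,v,onz(w,u,v,45,True),onz(w,u,v,55.5,True))
cv2.imwrite('pics/c1.png',cv2.resize(w['pixels'][0:150,110:430,::-1],None,fx=2.5,fy=2.5,interpolation=cv2.INTER_CUBIC))
E
```

```text
[ 11  15  40  35 914] [148.67286652  86.52407002] ((30.800006866455078, 30.39999771118164), (28.460494995117188, 40.47714614868164), 71.56505584716797)
[497.51827619 121.31903485  57.        ]Traceback (most recent call last):
  File "<stdin>", line 8, in <module>
  File "<stdin>", line 5, in dark
    return _wrapfunc(a, 'argmax', axis=axis, out=out, **kwds)
    return bound(*args, **kwds)
ValueError: attempt to get argmax of an empty sequence
```

```bash
python3 - <<'E'
from h import *
np.set_printoptions(precision=1,suppress=True)
w=load('wrist0'); s=load('scene0'); sd=load('side0')
print(proj(s,[497.5,121.3,57]),proj(sd,[497.5,121.3,57]))
b=w['pixels'].astype(int); m=((b[:,:,0]-b[:,:,2]>70)).astype(np.uint8); m[:, :380]=0; m[:,425:]=0; m[100:]=0
n,l,st,c=cv2.connectedComponentsWithStats(m); print(st[1:],c[1:])
for u,v in [(128,45),(148,139),(400,85),(387,0)]: print(u,v,onz(w,u,v,45,True),onz(w,u,v,55.5,True))
A=cv2.resize(w['pixels'][0:150,110:430,::-1],(800,375),interpolation=cv2.INTER_CUBIC)
B=cv2.resize(s['pixels'][200:300,240:360,::-1],(270,225));
u,v=map(int,proj(sd,[560,140,45])); C=cv2.resize(sd['pixels'][v-60:v+60,u-140:u+140,::-1],(525,225))
cv2.imwrite('pics/c1.png',np.vstack([A,np.hstack([B,C,np.zeros((225,5,3),np.uint8)])])); print(u,v)
E
```

```text
(np.float64(323.4709399362087), np.float64(259.8104188076797)) (np.float64(287.5143078133817), np.float64(249.93702359898077))
[[388   9  20  10 154]
 [398  52  19  11 163]] [[397.3  12.6]
 [406.5  56.4]]
128 45 [466.9 166.2  45. ] [472.8 163.5  55.5]
148 139 [486.4  72.1  45. ] [491.7  72.5  55.5]
400 85 [717.9 114.9  45. ] [715.7 113.9  55.5]
387 0 [706.7 193.8  45. ] [704.9 190.2  55.5]
309 240
```

View pics/c1.png

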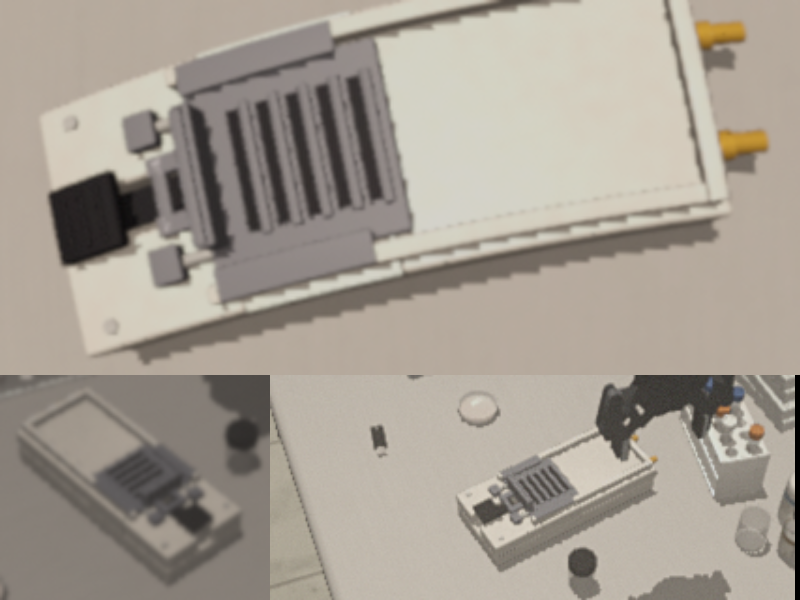

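The crop shows the front edge corners at wrist px (128,45) and (148,139) and the pad centre near (145,87). That puts the tab near (494,122) mm with a box yaw of about 11°. I'll shut the fingers and move above the tab.

Call:
{"api": "move_arm", "payload": {
  "increments": [0.39,-0.58,0.32,0,0,-0.27,1,0.79,-1.17,0.63,0,0,-0.55,1,1.18,-1.75,0.95,0,0,-0.82,1,1.57,-2.34,1.26,0,0,-1.1,1,1.97,-2.92,1.58,0,0,-1.37,1,2.36,-3.51,1.89,0,0,-1.65,1,2.62,-3.9,2.1,0,0,-1.83,1,2.62,-3.9,2.1,0,0,-1.83,1],
  "grip_force": 20
}}

```text
clock: 0.82
tool_pos: [489.0, 107.3, 218.2]
tool_rot: [[-0.196, 0.981, -0.008], [0.981, 0.196, 0.0], [0.002, -0.007, -1.0]]
ft_force: [-0.9, -0.1, 0.0]
gripper_width: 0.2
finger_force: 0.0
```

Call:
{"api": "move_arm", "payload": {
  "increments": [0,0,0,0,0,0,1,0,0,0,0,0,0,1,0,0,0,0,0,0,1,0,0,0,0,0,0,1,0,0,0,0,0,0,1,0,0,0,0,0,0,1,0,0,0,0,0,0,1,0,0,0,0,0,0,1]
}}

```text
clock: 1.48
tool_pos: [494.1, 104.7, 220.0]
tool_rot: [[-0.19, 0.982, 0.0], [0.982, 0.19, 0.0], [0.0, 0.0, -1.0]]
ft_force: [0.2, 0.3, 0.9]
gripper_width: -0.2
finger_force: 0.0
```

```bash
python3 - <<'E'
from h import *
np.set_printoptions(precision=2,suppress=True)
i=snap('wrist','w1'); s=sensors.read_state(); print(s['clock'],s['tool_pos'],s['tool_rot'],s['gripper_width'],s['ft_force'])
R=s['tool_rot']; tip=s['tool_pos']+R@[0,0,73]; print(tip,proj(i,tip,True))
print(proj(i,[494.3,122.5,57],True))
E
```

```text
1.5333 [494.08 104.76 219.92] [[-0.19  0.98  0.  ]
 [ 0.98  0.19  0.  ]
 [ 0.    0.   -1.  ]] 0.2834769576879455 [0.05 0.18 0.03]
[494.08 104.76 146.92] (np.float64(320.96059900572556), np.float64(314.0850539108012))
(np.float64(326.5463572196297), np.float64(220.6858923889141))
```

View pics/w1.png

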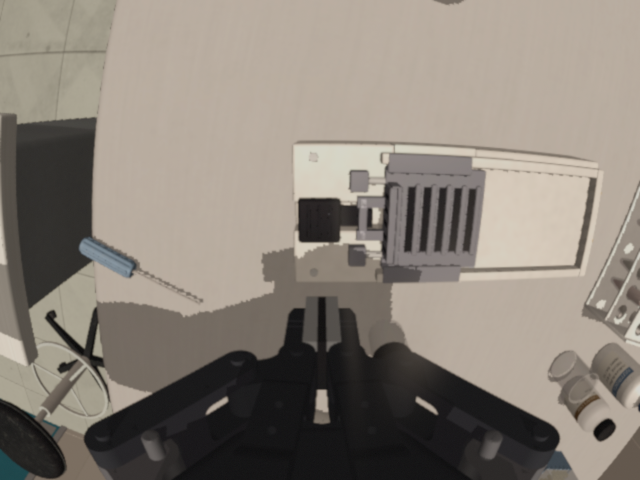

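The close view shows the pad at about (320,220), with the box axis almost aligned with image x (front corners (294,143) and (296,283)). The fingertips are at about (321,300), short of the tab in y.

```bash
python3 - <<'E'
from h import *
np.set_printoptions(precision=2,suppress=True)
w=load('w1'); s=sensors.read_state(); R=s['tool_rot']; T=s['tool_pos']
p=w['pixels'][190:250,290:345].max(2); m=(p<40).astype(np.uint8)
m=cv2.morphologyEx(m,cv2.MORPH_OPEN,np.ones((27,27),np.uint8))
ys,xs=np.nonzero(m); u,v=(xs.min()+xs.max())/2+290,(ys.min()+ys.max())/2+190; print(xs.min()+290,xs.max()+290,ys.min()+190,ys.max()+190)
tab=onz(w,u,v,57,True); print('tab',tab)
a,b=onz(w,294,143,45,True),onz(w,296,283,45,True); d=a-b; print(a,b,np.hypot(*d[:2]),'yaw',np.degrees(np.arctan2(-d[0],d[1])), 'frontmid',(a+b)/2)
# rail end far corners z55.5
c,d2=onz(w,601,165,55.5,True),onz(w,586,275,55.5,True); print(c,d2); f=(c+d2)/2-(a+b)/2; print('yaw',np.degrees(np.arctan2(f[1],f[0])),np.hypot(*f[:2]))
print('shift tool',R.T@(tab-T)/40)
E
```

```text
Traceback (most recent call last):
ValueError: zero-size array to reduction operation minimum which has no identity
```

```bash
python3 - <<'E'
from h import *
np.set_printoptions(precision=2,suppress=True)
w=load('w1'); s=sensors.read_state(); R=s['tool_rot']; T=s['tool_pos']
p=w['pixels'][190:250,285:348].max(2); m=(p<60).astype(np.uint8)
m=cv2.morphologyEx(m,cv2.MORPH_OPEN,np.ones((25,25),np.uint8))
ys,xs=np.nonzero(m); print(len(xs))
if len(xs): print(xs.min()+285,xs.max()+285,ys.min()+190,ys.max()+190); u,v=(xs.min()+xs.max())/2+285,(ys.min()+ys.max())/2+190
else: u,v=320,220
tab=onz(w,u,v,57,True); print('tab',tab)
a,b=onz(w,294,143,45,True),onz(w,296,283,45,True); d=a-b; print(a,b,np.hypot(*d[:2]),'yaw',np.degrees(np.arctan2(-d[0],d[1])), 'frontmid',(a+b)/2)
c,d2=onz(w,601,165,55.5,True),onz(w,586,275,55.5,True); print(c,d2); f=(c+d2)/2-(a+b)/2; print('yaw',np.degrees(np.arctan2(f[1],f[0])),np.hypot(*f[:2]))
print('shift tool',R.T@(tab-T)/40)
E
```

```text
1664
299 338 199 240
tab [489.01 122.29  57.  ]
[463.99 167.22  45.  ] [482.41  68.82  45.  ] 100.11274804771014 yaw 10.605767878203743 frontmid [473.2  118.02  45.  ]
[695.26 210.03  55.5 ] [718.72 120.12  55.5 ]
yaw 11.380416328875839 238.48001947280193
shift tool [ 0.45 -0.04  4.07]
```

Call:
{"api": "move_arm", "payload": {
  "increments": [0.22,-0.02,0.3,0,0,0,1,0.44,-0.05,0.7,0,0,0,1,0.44,-0.05,1.1,0,0,0,1,0.44,-0.05,1.5,0,0,0,1,0.44,-0.05,1.8,0,0,0,1,0.44,-0.05,2.0,0,0,0,1,0.44,-0.05,2.0,0,0,0,1,0.44,-0.05,2.0,0,0,0,1]
}}

```text
clock: 2.2
tool_pos: [488.7, 121.7, 139.8]
tool_rot: [[-0.19, 0.982, -0.0], [0.982, 0.19, -0.0], [-0.0, -0.0, -1.0]]
ft_force: [0.8, 0.1, -0.2]
gripper_width: 0.3
finger_force: 0.0
```

```bash
python3 - <<'E'
from h import *
np.set_printoptions(precision=2,suppress=True)
i=snap('wrist','w2'); sd=snap('side','s2'); s=sensors.read_state(); print(s['clock'],s['tool_pos'],s['ft_force'])
tip=s['tool_pos']+s['tool_rot']@[0,0,73]; print(tip)
u,v=map(int,proj(sd,tip)); print(u,v)
A=cv2.resize(i['pixels'][150:400,180:500,::-1],(512,400)); B=cv2.resize(sd['pixels'][v-50:v+50,u-36:u+36,::-1],(288,400))
cv2.imwrite('pics/c2.png',np.hstack([A,B]))
E
```

```text
2.3 [489.18 121.84 140.55] [-0.2  -0.3  -0.05]
[489.27 121.87  67.55]
284 247
```

View pics/c2.png

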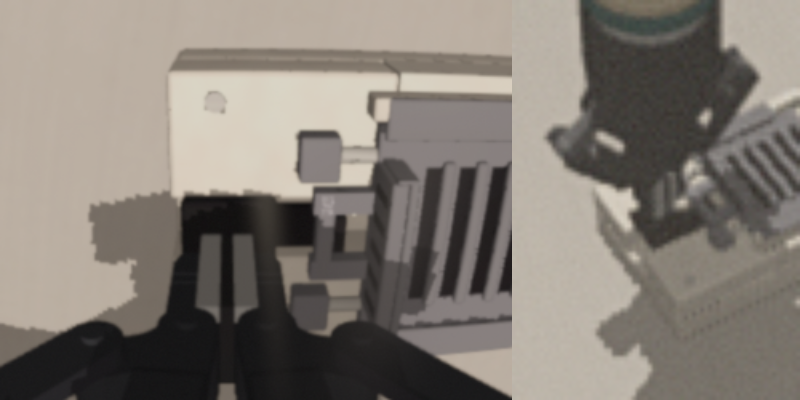

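The fingertips sit centred over the black pad (crop x 182–278, fingers at 197–257), clear of the housings. Next is the press.

Call:
{"api": "move_arm", "payload": {
  "increments": [0,0,0.1,0,0,0,1,0,0,0.2,0,0,0,1,0,0,0.26,0,0,0,1,0,0,0.31,0,0,0,1,0,0,0.36,0,0,0,1,0,0,0.4,0,0,0,1,0,0,0.4,0,0,0,1,0,0,0.4,0,0,0,1]
}}

```text
clock: 2.97
tool_pos: [488.8, 121.7, 123.9]
tool_rot: [[-0.19, 0.982, 0.0], [0.982, 0.19, 0.0], [0.0, 0.0, -1.0]]
ft_force: [-0.6, 0.1, 4.3]
gripper_width: 0.0
finger_force: 1.9
```

Call:
{"api": "move_arm", "payload": {
  "increments": [0,0,0.02,0,0,0,1,0,0,0.03,0,0,0,1,0,0,0.03,0,0,0,1,0,0,0.03,0,0,0,1,0,0,0.03,0,0,0,1,0,0,0.03,0,0,0,1,0,0,0.03,0,0,0,1,0,0,0.03,0,0,0,1]
}}

```text
clock: 3.63
tool_pos: [488.8, 121.7, 122.8]
tool_rot: [[-0.19, 0.982, 0.0], [0.982, 0.19, 0.0], [0.0, 0.0, -1.0]]
ft_force: [0.4, 0.5, 3.5]
gripper_width: -0.1
finger_force: 2.1
```

```bash
python3 - <<'E'
from h import *
np.set_printoptions(precision=2,suppress=True)
i=snap('wrist','w3'); s=sensors.read_state(); print(s['clock'],s['tool_pos'],s['ft_force'])
cv2.imwrite('pics/c3.png',cv2.resize(i['pixels'][150:400,180:580,::-1],(640,400)))
E
```

```text
3.6833 [488.75 121.72 122.73] [-0.38  0.05  4.64]
```

View pics/c3.png

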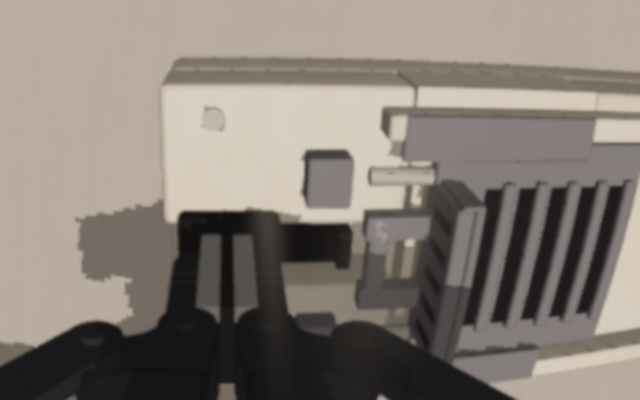

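The cover has sprung forward by about 14 mm, leaving a gap between the tongue and the tab. I'll rise and move over to just behind the rib.

Call:
{"api": "move_arm", "payload": {
  "increments": [0,0,-0.2,0,0,0,1,0,0,-0.5,0,0,0,1,0,0,-0.5,0,0,0,1,0,0.3,-0.5,0,0,0,1,0,0.6,-0.5,0,0,0,1,0,0.7,-0.4,0,0,0,1,0,0.7,-0.25,0,0,0,1,0,0.7,-0.25,0,0,0,1]
}}

```text
clock: 4.35
tool_pos: [514.8, 126.7, 131.1]
tool_rot: [[-0.19, 0.982, -0.003], [0.982, 0.19, -0.001], [-0.0, -0.003, -1.0]]
ft_force: [-0.3, 0.4, -0.8]
gripper_width: 0.0
finger_force: 0.0
```

Call:
{"api": "move_arm", "payload": {
  "increments": [0,0.1,0,0,0,0,1,0,0.2,0,0,0,0,1,0,0.3,0,0,0,0,1,0,0.4,0,0,0,0,1,0,0.5,0,0,0,0,1,0,0.6,0,0,0,0,1,0,0.7,0,0,0,0,1,0,0.8,0,0,0,0,1]
}}

```text
clock: 5.02
tool_pos: [547.8, 133.2, 132.8]
tool_rot: [[-0.19, 0.982, -0.0], [0.982, 0.19, -0.0], [0.0, -0.0, -1.0]]
ft_force: [-0.6, 0.2, 0.6]
gripper_width: 0.2
finger_force: 0.7
```

```bash
python3 - <<'E'
from h import *
np.set_printoptions(precision=2,suppress=True)
i=snap('wrist','w4'); s=sensors.read_state(); print(s['clock'],s['tool_pos'],s['ft_force'])
cv2.imwrite('pics/c4.png',cv2.resize(i['pixels'][120:400,100:580,::-1],(720,420)))
E
```

```text
5.0667 [548.85 133.4  132.83] [ 0.97  0.31 -0.35]
```

View pics/c4.png

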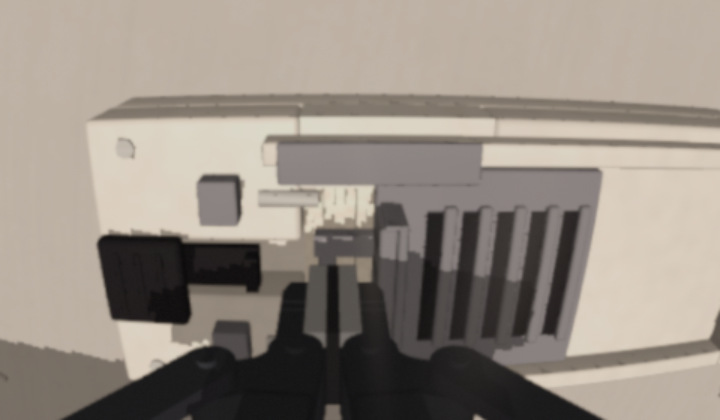

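The tab is back up, and the fingers are behind the rib with the cover sliding and still flat in its rails. I'll keep pushing.

Call:
{"api": "move_arm", "payload": {
  "increments": [0,0.12,0,0,0,0,1,0,0.28,0,0,0,0,1,0,0.44,0,0,0,0,1,0,0.6,0,0,0,0,1,0,0.76,0,0,0,0,1,0,0.92,0,0,0,0,1,0,1.08,0,0,0,0,1,0,1.2,0,0,0,0,1]
}}

```text
clock: 5.73
tool_pos: [595.6, 142.5, 132.7]
tool_rot: [[-0.19, 0.982, 0.0], [0.982, 0.19, 0.0], [0.0, 0.0, -1.0]]
ft_force: [-1.6, -0.4, 1.2]
gripper_width: 0.0
finger_force: 0.9
```

Call:
{"api": "move_arm", "payload": {
  "increments": [0,0.05,0,0,0,0,1,0,0.1,0,0,0,0,1,0,0.15,0,0,0,0,1,0,0.2,0,0,0,0,1,0,0.25,0,0,0,0,1,0,0.3,0,0,0,0,1,0,0.3,0,0,0,0,1,0,0.3,0,0,0,0,1]
}}

```text
clock: 6.4
tool_pos: [606.9, 144.6, 132.7]
tool_rot: [[-0.19, 0.982, 0.001], [0.982, 0.19, 0.0], [0.0, 0.001, -1.0]]
ft_force: [-0.2, 0.9, -0.6]
gripper_width: -0.1
finger_force: 0.0
```

```bash
python3 - <<'E'
from h import *
np.set_printoptions(precision=2,suppress=True)
i=snap('wrist','w5'); s=sensors.read_state(); print(s['clock'],s['tool_pos'],s['ft_force'])
cv2.imwrite('pics/c5.png',cv2.resize(i['pixels'][100:380,40:580,::-1],(800,415)))
b=np.array([490,122,57]);c,sn=np.cos(np.radians(11)),np.sin(np.radians(11))
def toworld(x,y,z): return [490+c*(x+104)-sn*y,122+sn*(x+104)+c*y,z]
for x in (57+36,76+36,57-36): print(x,[ (round(float((u-40)*800/540)),round(float((v-100)*415/280))) for u,v in [proj(i,toworld(x,y,51),True) for y in (36,0)]])
E
```

```text
6.45 [606.87 144.66 132.66] [ 0.25  0.74 -0.44]
93 [(667, 194), (650, 297)]
112 [(718, 194), (699, 295)]
21 [(436, 193), (435, 303)]
```

View pics/c5.png

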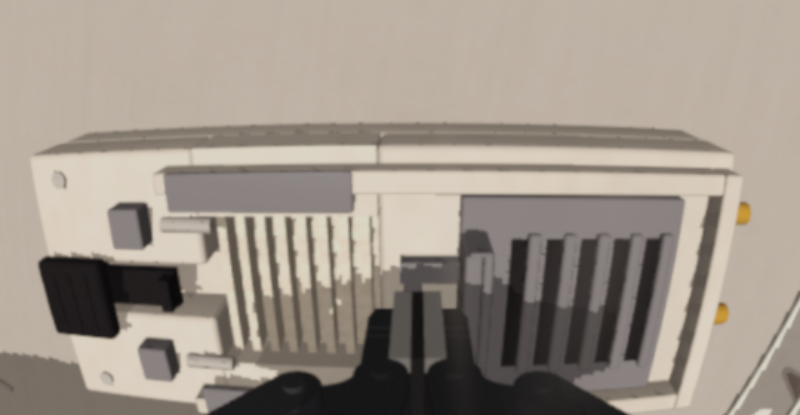

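The cover is at about x = +63: its far edge is at crop x 683, against 667 for x = 57 and 718 for the stop. The filter pleats are fully visible and the tongue is past the opening. I'll push 5 mm more for margin, then back off and lift away.

Call:
{"api": "move_arm", "payload": {
  "increments": [0,0.03,0,0,0,0,1,0,0.06,0,0,0,0,1,0,0.09,0,0,0,0,1,0,0.12,0,0,0,0,1,0,0.12,0,0,0,0,1,0,0.12,0,0,0,0,1,0,0.05,0,0,0,0,1,0,-0.15,0,0,0,0,1]
}}

```text
clock: 7.12
tool_pos: [601.3, 143.6, 132.8]
tool_rot: [[-0.19, 0.982, 0.002], [0.982, 0.19, 0.0], [0.0, 0.002, -1.0]]
ft_force: [0.0, 0.1, 0.2]
gripper_width: -0.0
finger_force: 0.0
```

Call:
{"api": "move_arm", "payload": {
  "increments": [0,-0.1,-0.1,0,0,0,1,0,-0.1,-0.5,0,0,0,1,0,-0.1,-1.0,0,0,0,1,-0.2,-0.1,-1.6,0,0,0,1,-0.4,-0.1,-2.2,0,0,0,1,-0.6,-0.1,-2.6,0,0,0,1,-0.6,-0.1,-2.6,0,0,0,1,-0.6,-0.1,-2.6,0,0,0,1]
}}

```text
clock: 7.78
tool_pos: [601.2, 118.6, 237.8]
tool_rot: [[-0.189, 0.982, 0.002], [0.982, 0.189, 0.0], [-0.0, 0.002, -1.0]]
ft_force: [-0.6, 0.3, -0.7]
gripper_width: 0.2
finger_force: 0.0
```

```bash
python3 - <<'E'
from h import *
np.set_printoptions(precision=2,suppress=True)
i=snap('wrist','w6'); s=sensors.read_state(); print(s['clock'],s['tool_pos'],s['ft_force'])
c,sn=np.cos(np.radians(11)),np.sin(np.radians(11))
def tw(x,y,z): return [490+c*(x+104)-sn*y,122+sn*(x+104)+c*y,z]
for x in (93,112,4): print(x,proj(i,tw(x,0,51),True))
E
```

```text
7.8333 [600.53 119.23 236.64] [-1.07 -0.6  -1.02]
93 (np.float64(441.20039815283377), np.float64(202.9936226098198))
112 (np.float64(464.7900023551558), np.float64(203.52768539093978))
4 (np.float64(319.8113166551548), np.float64(201.91599994155766))
```

View pics/w6.png

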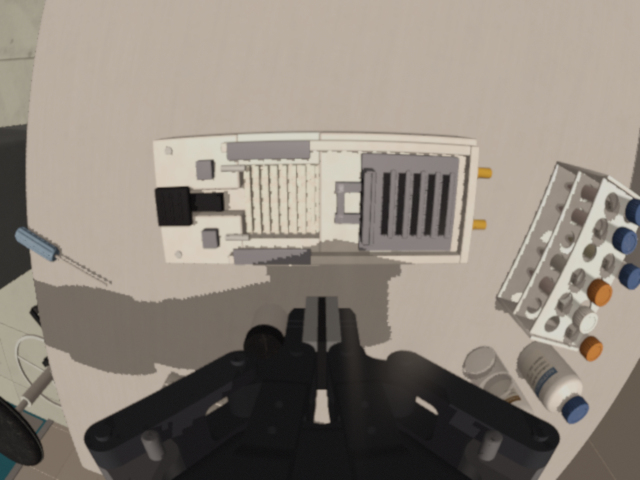

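The opening (x 247–320) is completely uncovered. The tongue ends at x≈336, the cover lies flat on the deck, the tab is up, and the robot is clear.

```bash
python3 -c "
from workcell import order; print(order.finish_job())"
```

```text
the job is handed in; nothing more can be done
None
```

The filter box is open and handed in after about 8 s of robot time: its louvred cover sprang free at the tab and now lies flat on the parking deck, with the filter opening fully uncovered. I only pressed and pushed with shut fingertips, kept clear of the terminal box and loose items, and took no final close-up of them.

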